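Unlatch and push open the air-filter cover

TASK

Open the steel air-filter box on the bench so that its filter can be changed: press the rectangular snap tab all the way down, where it stays by itself, then push the released cover along its rails, off its seat, until it meets the end stop at the far end of the rails and the whole filter lies open. Use fingertips only: the cover is pushed, never lifted; leave the round fan button unpressed and the other things on the bench where they are.

Things in the scene. Friction and masses are not known exactly. Their poses are not given: they have to be found in the camera images.
- filter_box: Low stainless filter box, fixed, flat deck 60 mm above the bench. Origin on the bench under the rails' centre line; it spans own x -75 to 140, own y -150 to 150 mm. The cover slides to own +y along x = 0 between two rails 113 mm apart, 12 mm above the deck (18 mm beside the seat). Filter pocket: y -120 to -20 mm, under the cover at the start. The strip at x above 65 mm has the fan button and a cup.
- end_stop (a point): Middle of the top of the end stop, a bar across the +y end of the rails, 14 mm above the deck; its inner face, which the cover meets, is at box y +126 mm (4.5 mm before this point). Beside the seat (box y -145 to -30 mm) the rails have lips that reach in to 48 mm either side of x = 0, 1.5 mm above the cover plate.
- tab (a joint): The snap tab's travel in metres: 0 = up (cover latched), 0.015 = fully pressed down, its top then 1 mm above the deck. It moves straight down, resists with about 5 N all the way, ends on a firm stop and stays where it is left (no spring back). From about 0.012 on the cover passes over it.
- tab_top (a point): Centre of the top of the snap tab: a rectangular ribbed white plastic block between the rails, in front of the cover, 32 mm (box x) by 44 mm (box y), at box x 0, y 13.5 mm; its top is 76 mm above the bench when up (at the start it may be up to 2 mm lower). Axes as the box's. The cover's front edge is 23.5 mm from this point towards box -y.
- cover: Loose white plastic cover plate, 110 mm (own x) by 120 mm (own y), 12 mm high, about 0.16 kg, on low side runners, axes as the box's. Origin: centre of its underside, at box (0, -70, 60) mm when seated; against the end stop it is at box y = +66 mm, i.e. 136 mm of sliding. Sliding it takes only a newton or so.
- ridge_top (a point): Middle of the top edge of the upright ridge across the middle of the cover: 70 mm long (own x), 10 mm thick (own y), standing 22 mm above the plate; its top is 34 mm above the cover's underside. Pushing it on its -y face slides the cover to +y.
- fan_button (a joint): Travel of the round fan button in metres, 0 = out, 0.005 = pressed. Not to be pressed.
- fan_button_top (a point): Centre of the top of the round white fan button (26 mm across, black collar) on the side strip of the box, at box (102, 45) mm. Not part of the work.
- dosing_cup: Bystander: small steel cup, 52 mm across, 45 mm high, standing on the box's side strip; origin at the centre of its underside.
- spatula: Bystander: 240 mm spatula lying on the bench along the robot side of the box; origin at its underside.
- spice_jar: Bystander: glass jar, 52 mm across, 75 mm high, on the bench past the end-stop end of the box; origin at its underside.
- cake_ring: Bystander: steel cake ring, 84 mm across, 45 mm high, on the bench past the seat end of the box; origin at its underside.
- ramekin: Bystander: white ceramic dish, 84 mm across, 45 mm high, on the bench to the left; origin at its underside.
- milk_mug: Bystander: white mug, 80 mm across, 90 mm high, on the bench to the right; origin at its underside.
- syrup_bottle: Bystander: clear bottle, 60 mm across, 170 mm high, at the far left; origin at its underside.
There are look-alikes about, which are no part of the job. What is shaped like the cover but orange is not meant.

How it is judged (in metres and radians):
On the way, in this order (a step that is already met when the one before it is completed fails the run):
1. the snap tab is pressed all the way down while the cover is still on its seat (value of joint tab above 0.0128 m and y of cover in the frame of filter_box below -0.06 m), for 0.2 s.
2. the cover has been pushed off its seat to the end stop (y of cover in the frame of filter_box above 0.052 m), for 0.2 s.
At the end, for the whole second after the job is handed in: The tab is still down (at least 11.8 of 15 mm), the cover lies flat on the deck between the rails within 14 mm of the end stop (box y above 52 mm), at rest, with the filter pocket open, and the fan button is out (y of cover in the frame of filter_box above 0.052 m and z of cover in the frame of filter_box between 0.055 and 0.066 m and angle between cover's own z axis and vertical below 0.08 rad and angle between the y axis of cover and the y axis of filter_box, either way round below 0.08 rad and value of joint tab above 0.0118 m and linear speed of cover below 0.01 m/s and value of joint fan_button below 0.002 m); the robot touches nothing.
It fails at once if the cover is lifted off the deck or tipped up (z of cover in the frame of filter_box above 0.07 m or angle between cover's own z axis and vertical above 0.2 rad).
It fails at once if the fan button is pressed (value of joint fan_button above 0.003 m).
It fails at once if another thing on the bench or the box is moved more than 20 mm or knocked over (distance of any of dosing_cup, spatula, spice_jar, cake_ring, ramekin, milk_mug, syrup_bottle from where it was at the start of the episode above 0.02 m or angle between any of dosing_cup, spatula, spice_jar, cake_ring, ramekin, milk_mug, syrup_bottle's own z axis and vertical above 0.4 rad).
It also fails if it takes over 45 s, if anything falls off the work surface, if the arm or the gripper's body presses on something with over 40 N, if the wrist force passes 120 N, or if a joint passes its speed limit or range.

ROBOT

A 6-joint arm with a two-finger parallel gripper is mounted at the origin on the work surface. World frame = base frame: x ahead of the robot, y to its left, z up, the work surface at z = 0. Lengths are in mm, angles in rad, forces in N, time in s.
With the tool pointing down it reaches from about 275 to 1000 mm from the base axis. Payload 8.4 kg.
Tool frame: the origin (TCP) lies between the finger pads; the fingertips stand 22 mm ahead of it and the grasp point (between the pads) lies 3 mm ahead of it; z points along the fingers, y is the direction in which the jaws open and shut (so a half turn about z gives the same grasp; the last joint's range is limited). The gripper opens to 85 mm and grips with 20 to 120 N. Pads are 22 mm wide; open, the fingers measure 114 mm over their backs; the gripper's body (76 mm by 85 mm) begins 54 mm behind the grasp point. The pads swing forward as they close: fully open they stand 13 mm farther back than shut.
Start: joints at [-1.304, 0.353, 1.633, -0, 1.155, -0.002], TCP at [165.983, -602.559, 253.281] pointing down, gripper open.
Joint ranges: [-2.63, 2.63], [-0.92, 2.1], [0.06, 2.66], [-1.3, 4.44], [0, 2.69], [-3.02, 3.02]. Speed limits (rad/s): [2.22, 2.22, 2.79, 3.14, 3.14, 3.14].

INTERFACE

Orientations are given as [roll, pitch, yaw] about the fixed x, y, z axes, in that order (R = Rz(yaw) Ry(pitch) Rx(roll)).
In Python, from cell import manip, optics gives the robot as it stands.
- The arm moves only by the tool drive_tool, never from a script. Its argument "commands" is a list of rows, each a list of 5 numbers: the shift along the tool's x, y, z in mm, then the turn about the tool's z in degrees, then the closure, from 0 (fully open) to 1 (shut). A call has 1 to 10 rows; each row shifts and turns the commanded pose from where the row before left it, along the tool's axes as they then stand; what a row does not reach is not made up. A row lasts 1/12 s, in which the tool goes at most 41.7 mm and 7.16 degrees, less where a joint would pass 70% of its speed; a pose out of reach is approached as far as the arm can. A call with a gripper value outside its range is refused whole. The fingers move at their own pace and stop on an object; "squeeze" is the grip in N (left out, the last holds). Time passes only in rows, so rows that do not move let the fingers close. It gives the time, the measured TCP pose, the force and the opening at its end, in the units of the state.
- manip.state(): the state, without advancing time (a new reading comes with each control period).
- optics.read_camera(name): name is "side" or "top"; returns a dict with "img" (400x640x3 uint8, red, green, blue), "depth" (400x640 float32, mm along the optical axis (not along the pixel's ray), 0 where there is no reading), "fx", "fy", "cx", "cy" (pixels), "rvec" (rotation vector, rad) and "tvec" (3), from world to camera coordinates, as OpenCV has them. Camera axes: x right, y down, z forward; pixel columns grow to the right and rows downward; lengths in mm; the calibration is good to about 2 mm. A picture is of the moment at which its call begins.
- manip.job_done(): hands the job in, once; it reports no verdict.
The state is a dict: "time": time; "joint_positions": joint angles; "qvel": joint speeds; "tau": joint torques, N m; "tool_pos": TCP position; "eef_rot": TCP orientation; "force": force on the tool from outside, world axes, zero at the start; "ft_torque": the same for the moment, N m; "opening": opening from 0.0 (shut) to 1.0 (fully open).
Only numpy, scipy, OpenCV 4.12 (cv2) and the standard library are available. Lean on these libraries where they do the work, as an engineer would, in place of code of your own. Each camera call takes 0.05 s, during which the arm holds its last target.

## Working session

There is one attempt and no reset: what is moved stays moved. The work goes in short steps, Python scripts to look and compute and a tool call to move; the robot and the scene stay as the last step left them, time stands still between calls to the robot, and variables do not carry over. Pictures are saved under pics/ and viewed, and the job is handed in when it is done.

Besides the shell and the picture viewer there is one more tool, called after "Request:" as name([rows], argument=value, ...), one row to a line, values as JSON. drive_tool: Moves the arm, as the interface text tells. Its arguments: {"type":"object","properties":{"commands":{"type":"array"},"squeeze":{"type":"number"}},"required":["commands"]}

```bash
mkdir -p pics; ls; cat > h.py <<'E'
import numpy as np, cv2
from cell import manip, optics
def cam(n):
    c=optics.read_camera(n); c['R']=cv2.Rodrigues(np.array(c['rvec'],float))[0]; c['t']=np.array(c['tvec'],float).ravel(); return c
def ray(c,u,v,z):
    d=c['R'].T@np.array([(u-c['cx'])/c['fx'],(v-c['cy'])/c['fy'],1.]); o=-c['R'].T@c['t']
    return o+d*(z-o[2])/d[2]
def cloud(c):
    v,u=np.mgrid[:400,:640]; Z=c['depth'].astype(float)
    P=np.stack([(u-c['cx'])/c['fx']*Z,(v-c['cy'])/c['fy']*Z,Z],-1)
    return (P-c['t'])@c['R']
def save(c,name): cv2.imwrite(name,cv2.cvtColor(c['img'],cv2.COLOR_RGB2BGR))
E
python3 - <<'E'
from h import *
print(manip.state())
for n in('top','side'):
    c=cam(n); save(c,f'pics/{n}0.png'); print(n,c['fx'],c['cx'],c['cy'],-c['R'].T@c['t'])
E
```

```text
pics
{'time': 0.0, 'joint_positions': array([-1.30440354e+00,  3.53671006e-01,  1.63413456e+00, -2.90667415e-05,
        1.15522017e+00, -2.38960463e-03]), 'qvel': array([-0.00057703, -0.00019913, -0.00070114,  0.00090288, -0.0009602 ,
       -0.00155291]), 'tau': array([-6.36515288e-04, -6.05258203e+01, -3.42061365e+01, -8.93918445e-05,
        9.50236106e-03,  2.18621217e-06]), 'tool_pos': array([ 165.85230155, -602.12257592,  252.54721217]), 'eef_rot': array([-3.14015951e+00,  2.31512689e-05,  2.68794164e-01]), 'force': array([-0.00216601,  0.86484824, -0.24677856]), 'ft_torque': array([-0.03366432,  0.00705114,  0.00729497]), 'opening': 0.9979474500198364}
top 389.79677483738044 321.3095254660202 196.3457489866413 [ 381.60937982   29.031329   1175.56994018]
side 405.5552142979894 318.17487390124876 201.11723007698387 [  72.14323566 1062.85815189  719.39717176]
```

View pics/top0.png

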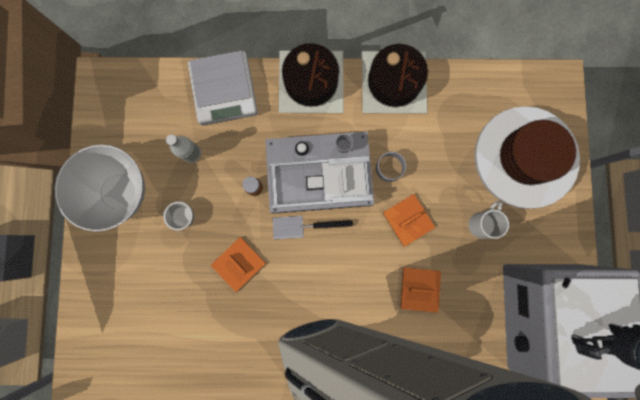

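View pics/side0.png

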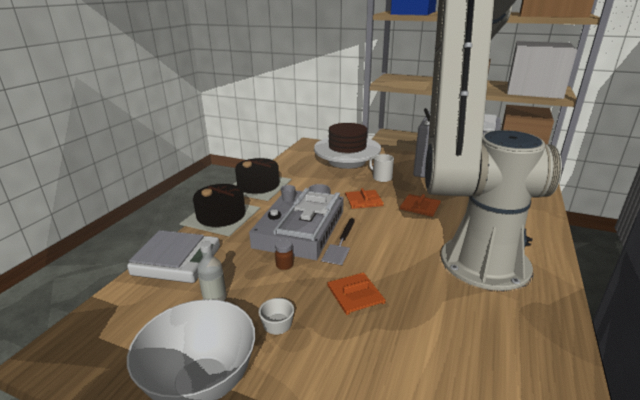

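The top view shows the box centred near (319,172). 
- **Cover candidates:** the white plate in the box at (345,181), and orange look-alikes at (238,264), (410,220) and (421,290). I choose the white one.
- **Tab candidates:** the rectangular block at (315,183), and the round fan button at (302,148), which is not meant. I choose the block.

Next I'll check this in a close crop and measure.

```bash
python3 - <<'E'
from h import *
c=cam('top')
crop=c['img'][120:225,255:385]
cv2.imwrite('pics/crop0.png',cv2.cvtColor(cv2.resize(crop,None,fx=6,fy=5.7,interpolation=cv2.INTER_CUBIC)[:600],cv2.COLOR_RGB2BGR))
P=cloud(c)
m=(P[...,2]>40)&(P[...,2]<125)
roi=np.zeros_like(m);roi[125:216,262:376]=1;m&=roi
mm=cv2.morphologyEx(m.astype(np.uint8),cv2.MORPH_OPEN,np.ones((5,5)))
n,l,s,_=cv2.connectedComponentsWithStats(mm);k=1+s[1:,4].argmax()
Q=P[l==k];r=cv2.minAreaRect(Q[:,:2].astype(np.float32));print(s[k],r);print(cv2.boxPoints(r))
np.set_printoptions(linewidth=220,precision=0,suppress=True)
print('z row183',P[183,262:378:2,2]); print('col 343', P[150:216,343,2]); print('row160',P[158,262:378:2,2])
E
```

```text
[ 266  132  108   81 7555] ((576.8792724609375, 32.95231628417969), (216.95120239257812, 300.196044921875), 4.664248943328857)
[[ 456.55746  173.73239]
 [ 480.96835 -125.46949]
 [ 697.20105 -107.82776]
 [ 672.79016  191.37411]]
z row183 [ 3.  1. -2. 65. 60. 57. 75. 64. 59. 62. 64. 63. 60. 60. 56. 58. 57. 59. 61. 60. 62. 62. 65. 74. 77. 74. 75. 77. 75. 79. 78. 72. 74. 72. 74. 73. 76. 72. 73. 72. 71. 96. 90. 69. 74. 69. 69. 75. 71. 71. 71. 71. 69. 71.
 61. -5.  1. -1.]
col 343 [105. 104.  78.  59.  60.  58.  60.  59.  72.  79.  79.  79.  78.  76.  71.  73.  72.  92.  92.  95.  96.  94.  94.  97.  97.  90.  93.  94.  94.  92.  90.  91.  91.  86.  82.  79.  74.  73.  73.  75.  72.  73.  71.
  70.  72.  73.  71.  78.  77.  77.  77.  78.  75.  62.  64.  62.  59.  39.   0.   1.   4.   0.  -1.   2.  -3.  -2.]
row160 [-1. -4.  1. 60. 60. 60. 60. 58. 62. 57. 61. 60. 60. 61. 61. 60. 63. 60. 58. 63. 59. 59. 59. 61. 59. 59. 60. 56. 62. 60. 59. 61. 62. 60. 60. 59. 61. 61. 80. 77. 78. 76. 77. 79. 77. 78. 74. 79. 78. 81. 80. 80. 78. 77.
 -0.  3.  1. -1.]
```

View pics/crop0.png

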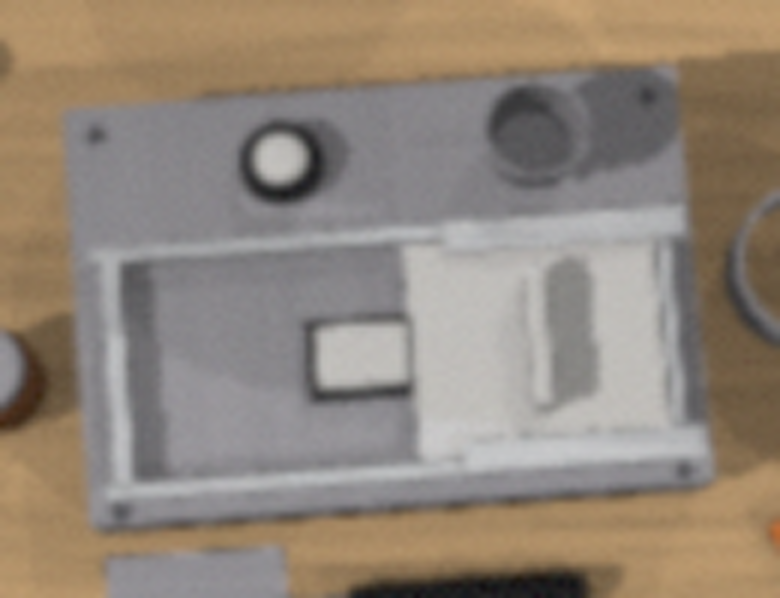

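```bash
python3 - <<'E'
from h import *
c=cam('top')
f=lambda x,y:(255+(x+.5)/6-.5,120+(y+.5)/5.7-.5)
for n,x,y,z in[('tab',361,357,75),('button',280,158,70),('ridge',541,333,94),('A',65,108,60),('B',678,66,60),('C',713,487,60),('D',95,528,60),('coverfront',412,350,72)]:
    u,v=f(x,y);p=ray(c,u,v,z);print(n,u.__round__(1),v.__round__(1),p.round(1))
    a=np.deg2rad(4.66);d=p[:2]-[544.5,30.3];print('   box',(d@[np.cos(a),np.sin(a)]).round(1),(d@[-np.sin(a),np.cos(a)]).round(1))
c=cam('side');save(c,'pics/s.png')
cv2.imwrite('pics/crop1.png',cv2.cvtColor(cv2.resize(c['img'][175:265,240:360],None,fx=6,fy=6,interpolation=cv2.INTER_CUBIC),cv2.COLOR_RGB2BGR))
E
```

```text
tab 314.8 182.2 [541.9  44.8  75. ]
   box -1.4 14.6
button 301.2 147.3 [644.4  84.4  70. ]
   box 104.0 45.8
ridge 344.8 178.0 [551.4 -39.6  94. ]
   box 1.2 -70.2
A 265.4 138.5 [672.5 189.9  60. ]
   box 140.6 148.7
B 367.6 131.2 [ 695.9 -109.2   60. ]
   box 139.6 -151.3
C 373.4 205.0 [ 478.5 -123.9   60. ]
   box -78.3 -148.3
D 270.4 212.2 [456.8 171.5  60. ]
   box -76.0 147.9
coverfront 323.2 181.0 [546.   20.5  72. ]
   box 0.7 -9.9
```

View pics/crop1.png

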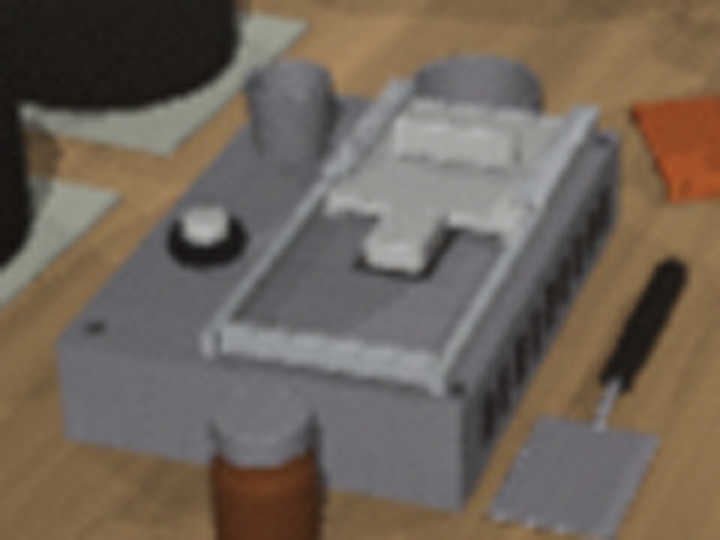

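```bash
python3 - <<'E'
from h import *
np.set_printoptions(linewidth=220,precision=0,suppress=True)
c=cam('top');P=cloud(c)
for v in (270,290,310,345,370):
  print(v,[tuple(P[v,u].round().astype(int)) for u in range(490,640,15)])
pc=c['R']@manip.state()['tool_pos']+c['t'];print(c['fx']*pc[0]/pc[2]+c['cx'],c['fy']*pc[1]/pc[2]+c['cy'])
E
```

```text
270 [(np.int64(291), np.int64(-478), np.int64(-2)), (np.int64(293), np.int64(-510), np.int64(25)), (np.int64(300), np.int64(-510), np.int64(112)), (np.int64(305), np.int64(-513), np.int64(181)), (np.int64(308), np.int64(-530), np.int64(217)), (np.int64(308), np.int64(-567), np.int64(216)), (np.int64(308), np.int64(-603), np.int64(217)), (np.int64(308), np.int64(-641), np.int64(215)), (np.int64(309), np.int64(-676), np.int64(217)), (np.int64(309), np.int64(-714), np.int64(214))]
290 [(np.int64(233), np.int64(-474), np.int64(1)), (np.int64(235), np.int64(-511), np.int64(18)), (np.int64(247), np.int64(-509), np.int64(108)), (np.int64(256), np.int64(-510), np.int64(181)), (np.int64(261), np.int64(-524), np.int64(221)), (np.int64(263), np.int64(-553), np.int64(233)), (np.int64(263), np.int64(-590), np.int64(231)), (np.int64(263), np.int64(-624), np.int64(234)), (np.int64(263), np.int64(-661), np.int64(232)), (np.int64(263), np.int64(-695), np.int64(234))]
310 [(np.int64(174), np.int64(-474), np.int64(-5)), (np.int64(177), np.int64(-510), np.int64(14)), (np.int64(194), np.int64(-506), np.i
[... 639 characters left out ...]
.int64(157), np.int64(-530), np.int64(310)), (np.int64(163), np.int64(-545), np.int64(335)), (np.int64(167), np.int64(-566), np.int64(350)), (np.int64(178), np.int64(-567), np.int64(390))]
370 [(np.int64(241), np.int64(-156), np.int64(735)), (np.int64(244), np.int64(-167), np.int64(746)), (np.int64(31), np.int64(-512), np.int64(81)), (np.int64(57), np.int64(-510), np.int64(161)), (np.int64(74), np.int64(-517), np.int64(215)), (np.int64(79), np.int64(-544), np.int64(229)), (np.int64(80), np.int64(-577), np.int64(232)), (np.int64(80), np.int64(-613), np.int64(230)), (np.int64(81), np.int64(-646), np.int64(233)), (np.int64(80), np.int64(-682), np.int64(232))]
594.5565097440615 334.1306009023243
```

Request:
drive_tool([
  [0, 0, -40, 0, 0],
  [0, 0, -30, 5.37, 0],
  [0, 0, 0, 5.37, 0],
  [21.4, -30.7, 0, 0, 1],
  [21.4, -30.7, 0, 0, 1],
  [21.4, -30.7, 0, 0, 1],
  [21.4, -30.7, 0, 0, 1],
  [21.4, -30.7, 0, 0, 1],
  [21.4, -30.7, 0, 0, 1],
  [21.4, -30.7, 0, 0, 1],
], squeeze=40)

```text
time: 1.13
tool_pos: [298.3, -374.6, 323.4]
eef_rot: [3.141, -0.0, 0.081]
force: [0.7, 0.2, 0.4]
opening: 0.006
```

Request:
drive_tool([
  [21.4, -30.7, 0, 0, 1],
  [21.4, -30.7, 0, 0, 1],
  [21.4, -30.7, 0, 0, 1],
  [21.4, -30.7, 0, 0, 1],
  [21.4, -30.7, 0, 0, 1],
  [21.4, -30.7, 0, 0, 1],
  [21.4, -30.7, 0, 0, 1],
  [21.4, -30.7, 0, 0, 1],
  [21.4, -30.7, 0, 0, 1],
  [21.4, -30.7, 0, 0, 1],
])

```text
time: 1.97
tool_pos: [486.8, -50.9, 323.5]
eef_rot: [3.141, -0.001, 0.082]
force: [0.2, -0.9, 0.2]
opening: 0.002
```

Request:
drive_tool([
  [21.4, -30.7, 10, 0, 1],
  [21.4, -30.7, 10, 0, 1],
  [21.4, -30.7, 10, 0, 1],
  [0, 0, 0, 0, 1],
  [0, 0, 0, 0, 1],
])

```text
time: 2.38
tool_pos: [542.8, 45.8, 292.3]
eef_rot: [-3.142, 0.002, 0.084]
force: [-0.4, 0.0, -0.1]
opening: -0.001
```

Request:
drive_tool([
  [0, 0, 35, 0, 1],
  [0, 0, 35, 0, 1],
  [0, 0, 35, 0, 1],
  [0, 0, 35, 0, 1],
  [0, 0, 30, 0, 1],
  [0, 0, 0, 0, 1],
  [0, 0, 0, 0, 1],
])

```text
time: 2.97
tool_pos: [541.6, 43.2, 122.9]
eef_rot: [3.141, 0.003, 0.08]
force: [-0.6, 0.2, 0.7]
opening: 0.003
```

```bash
cat > look.py <<'E'
from h import *
import sys
i=sys.argv[1];t=cam('top');s=cam('side')
a=cv2.resize(t['img'][115:230,255:385],None,fx=4,fy=4,interpolation=cv2.INTER_CUBIC)
b=cv2.resize(s['img'][165:275,240:360],None,fx=4,fy=4,interpolation=cv2.INTER_CUBIC)
h=min(len(a),len(b));im=np.hstack([a[:h],b[:h]]);im=im[:, :]
im=cv2.resize(im,(800,int(h*800/im.shape[1])));cv2.imwrite(f'pics/l{i}.png',cv2.cvtColor(im,cv2.COLOR_RGB2BGR))
st=manip.state();p=st['tool_pos'];d=p[:2]-[544.5,30.3];a=np.deg2rad(4.66)
print(st['time'],p.round(1),'box',d@[np.cos(a),np.sin(a)],d@[-np.sin(a),np.cos(a)],st['force'].round(1))
E
python3 look.py 1
```

```text
3.0667 [543.8  43.7 125.3] box 0.4351787381120065 13.416583872856977 [-0.8 -0.5 -0.1]
```

View pics/l1.png

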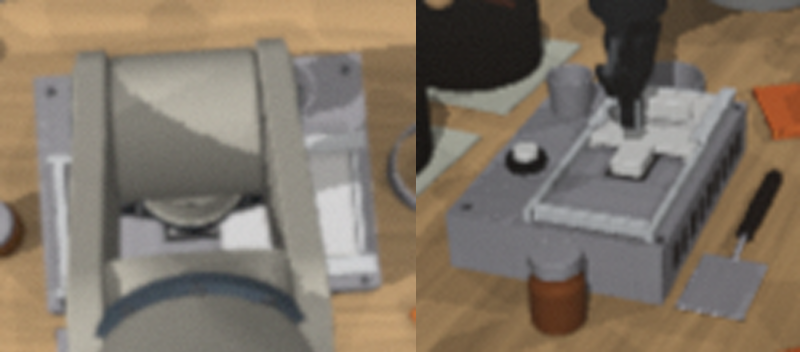

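Side view: the shut fingertips, near (632,130), are right above the white tab at (632,160). I'll press in small steps.

Request:
drive_tool([
  [0, -2, 12, 0, 1],
  [0, 0, 10, 0, 1],
  [0, 0, 5, 0, 1],
  [0, 0, 4, 0, 1],
  [0, 0, 3, 0, 1],
  [0, 0, 3, 0, 1],
  [0, 0, 2, 0, 1],
  [0, 0, 0, 0, 1],
])

```text
time: 3.73
tool_pos: [542.5, 46.2, 83.9]
eef_rot: [-3.142, 0.0, 0.081]
force: [-0.1, 0.4, -0.7]
opening: 0.001
```

Request:
drive_tool([
  [0, 0, 1, 0, 1],
  [0, 0, 1, 0, 1],
  [0, 0, 0, 0, 1],
])

```text
time: 3.98
tool_pos: [542.5, 46.2, 83.0]
eef_rot: [-3.142, 0.0, 0.081]
force: [-3.1, 0.6, 11.6]
opening: -0.0
```

```bash
python3 look.py 2
```

```text
4.0833 [542.5  46.2  83. ] box -0.6819396632963608 16.02106118739888 [-2.5  0.5 10. ]
```

View pics/l2.png

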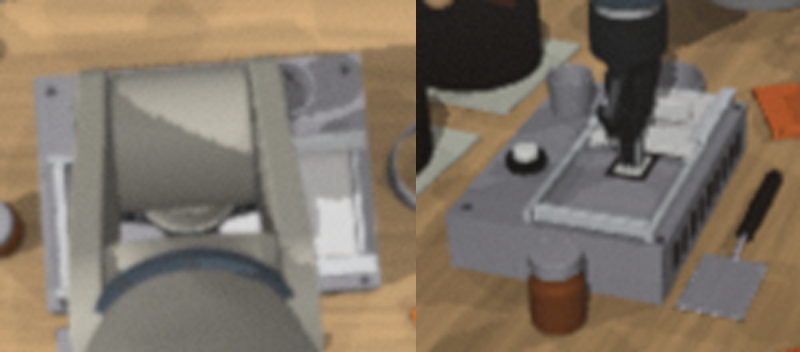

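The tab at (632,168) now looks sunk to deck level. I'll press a little more to confirm it is on the firm stop.

Request:
drive_tool([
  [0, 0, 1, 0, 1],
  [0, 0, 0.5, 0, 1],
  [0, 0, 0, 0, 1],
  [0, 0, 0, 0, 1],
])

```text
time: 4.42
tool_pos: [542.5, 46.2, 82.8]
eef_rot: [-3.142, -0.0, 0.081]
force: [-8.3, -0.7, 28.7]
opening: 0.001
```

Firm stop confirmed: 29 N and no further travel. Next I'll raise and move behind the ridge.

Request:
drive_tool([
  [0, 0, -20, 0, 1],
  [0, 0, -30, 0, 1],
  [0, 30, 0, 0, 1],
  [0, 30, 0, 0, 1],
  [0.5, 30, 0, 0, 1],
  [0, 29, 0, 0, 1],
  [0, 0, 0, 0, 1],
  [0, 0, 0, 0, 1],
])

```text
time: 5.08
tool_pos: [552.4, -73.6, 130.5]
eef_rot: [-3.141, 0.0, 0.079]
force: [-0.2, 0.2, -0.5]
opening: 0.002
```

```bash
python3 look.py 3
```

```text
5.1833 [552.2 -72.  130.5] box -0.5866877886352625 -102.58219343581369 [ 0.3 -0.  -0.5]
```

View pics/l3.png

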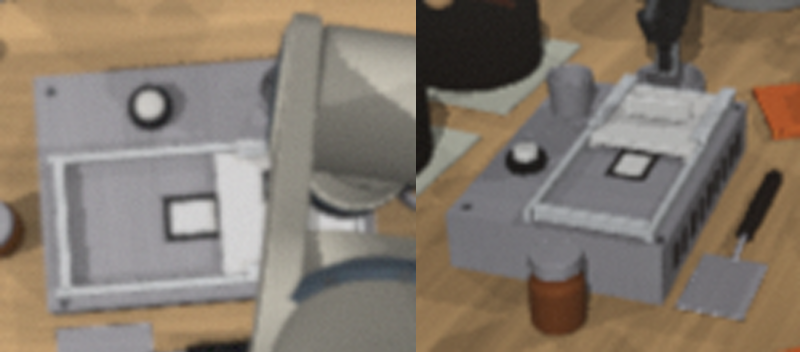

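The tab is flush in its frame at (632,165), and the cover is still seated. The fingertip is at about (668,75), behind the ridge (660,100). I'll lower it in steps to about 7 mm above the plate.

Request:
drive_tool([
  [0, 0, 12, 0, 1],
  [0, 0, 10, 0, 1],
  [0, 0, 8, 0, 1],
  [0, 0, 0, 0, 1],
  [0, 0, 0, 0, 1],
])

```text
time: 5.6
tool_pos: [552.0, -71.9, 99.7]
eef_rot: [-3.141, 0.002, 0.082]
force: [0.1, 0.3, 0.5]
opening: 0.001
```

```bash
python3 look.py 4
```

```text
5.7 [552.8 -72.2 100.7] box -0.09998172946655659 -102.7895819373575 [-0.2 -0.5  0.8]
```

View pics/l4.png

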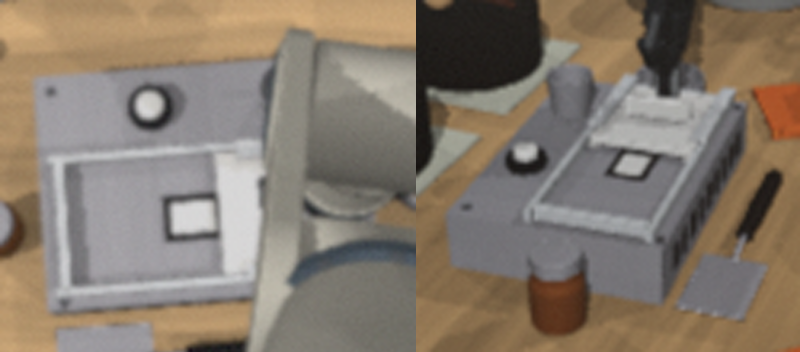

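The tip at (665,95) stands behind the ridge without touching it. I'll push slowly towards +y.

Request:
drive_tool([
  [0, -5, 0, 0, 1],
  [0, -5, 0, 0, 1],
  [0, -5, 0, 0, 1],
  [0, -5, 0, 0, 1],
  [0, -5, 0, 0, 1],
  [0, -5, 0, 0, 1],
  [0, 0, 0, 0, 1],
])

```text
time: 6.28
tool_pos: [550.1, -41.5, 100.8]
eef_rot: [-3.141, 0.0, 0.082]
force: [-0.1, -0.1, 0.5]
opening: -0.002
```

```bash
python3 look.py 5
```

```text
6.3833 [550.1 -42.1 100.7] box -0.2563960084921118 -72.64078311809692 [-0.1  0.5  0.5]
```

View pics/l5.png

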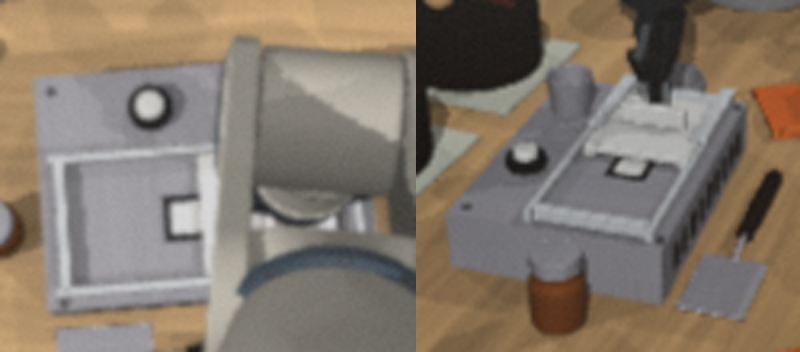

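The cover's edge now overlaps the frame around the tab (left view (205,215)), so it is sliding freely. Continuing.

Request:
drive_tool([
  [0, -5, 0, 0, 1],
  [0, -5, 0, 0, 1],
  [0, -5, 0, 0, 1],
  [0, -5, 0, 0, 1],
  [0, -5, 0, 0, 1],
  [0, -5, 0, 0, 1],
  [0, -5, 0, 0, 1],
  [0, -5, 0, 0, 1],
  [0, -5, 0, 0, 1],
  [0, -5, 0, 0, 1],
])

```text
time: 7.22
tool_pos: [546.1, 7.9, 100.8]
eef_rot: [-3.142, 0.0, 0.081]
force: [0.5, -1.0, -0.8]
opening: -0.0
```

Request:
drive_tool([
  [0, -5, 0, 0, 1],
  [0, -5, 0, 0, 1],
  [0, -5, 0, 0, 1],
  [0, -5, 0, 0, 1],
  [0, -5, 0, 0, 1],
  [0, -5, 0, 0, 1],
  [0, -5, 0, 0, 1],
  [0, -5, 0, 0, 1],
  [0, -5, 0, 0, 1],
  [0, 0, 0, 0, 1],
])

```text
time: 8.05
tool_pos: [542.5, 53.1, 100.8]
eef_rot: [-3.141, 0.0, 0.082]
force: [-0.2, 0.5, -0.5]
opening: -0.001
```

```bash
python3 look.py 6
```

```text
8.15 [542.5  52.5 100.8] box -0.169970604677809 22.266342580461348 [ 0.2 -0.3 -0.3]
```

View pics/l6.png

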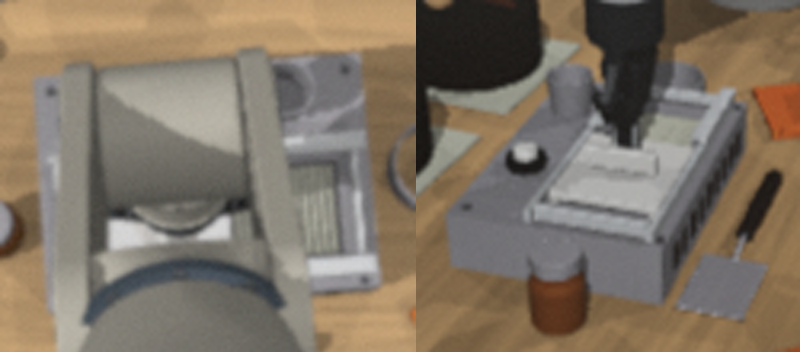

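The cover is near the end stop: side view shows its front edge at (600,205) and the stop at (590,218), about 20 mm to go. The filter is coming into view.

Request:
drive_tool([
  [0, -4, 0, 0, 1],
  [0, -4, 0, 0, 1],
  [0, -4, 0, 0, 1],
  [0, -4, 0, 0, 1],
  [0, -2, 0, 0, 1],
  [0, -2, 0, 0, 1],
  [0, 0, 0, 0, 1],
])

```text
time: 8.73
tool_pos: [540.9, 72.6, 100.8]
eef_rot: [-3.141, -0.0, 0.082]
force: [-0.0, 0.1, -0.7]
opening: -0.004
```

Request:
drive_tool([
  [0, -1.5, 0, 0, 1],
  [0, -1.5, 0, 0, 1],
  [0, -1, 0, 0, 1],
  [0, 0, 0, 0, 1],
])

```text
time: 9.07
tool_pos: [540.6, 76.3, 100.8]
eef_rot: [-3.142, 0.0, 0.081]
force: [-0.6, 0.9, 0.3]
opening: -0.001
```

```bash
python3 look.py 7
```

```text
9.1667 [540.6  76.2 100.8] box -0.20530184777382657 46.04629810778719 [-0.4 -0.5  0.1]
```

View pics/l7.png

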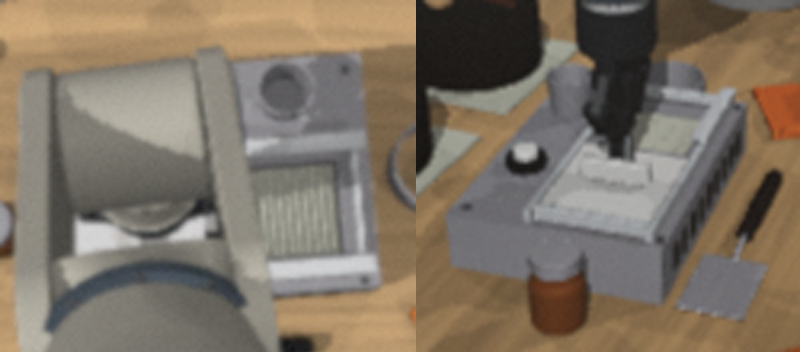

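Almost at the stop. I'll go on in 1 mm steps until the force shows contact.

Request:
drive_tool([
  [0, -1, 0, 0, 1],
  [0, -1, 0, 0, 1],
  [0, -1, 0, 0, 1],
  [0, 0, 0, 0, 1],
])

```text
time: 9.5
tool_pos: [540.4, 78.2, 100.9]
eef_rot: [3.14, 0.0, 0.082]
force: [0.6, -8.0, 1.5]
opening: -0.003
```

Contact at the end stop, 8 N. I'll hold briefly, back off 15 mm, raise and look.

Request:
drive_tool([
  [0, 0, 0, 0, 1],
  [0, 2, 0, 0, 1],
  [0, 6, 0, 0, 1],
  [0, 7, 0, 0, 1],
  [0, 0, -30, 0, 1],
  [0, 0, -40, 0, 1],
  [0, 0, -40, 0, 1],
  [0, 0, -40, 0, 1],
  [-10, 36, -10, 0, 1],
  [-10, 38, 0, 0, 1],
])

```text
time: 10.33
tool_pos: [529.9, -11.1, 265.1]
eef_rot: [3.141, -0.008, 0.085]
force: [0.4, -0.7, -0.3]
opening: 0.003
```

Request:
drive_tool([
  [-10, 38, 0, 0, 1],
  [-10, 38, 0, 0, 1],
  [-10, 38, 0, 0, 1],
  [-10, 38, 0, 0, 1],
  [-10, 38, 0, 0, 1],
  [0, 38, 0, 0, 1],
  [0, 0, 0, 0, 1],
])

```text
time: 10.92
tool_pos: [496.1, -248.7, 261.1]
eef_rot: [3.139, -0.001, 0.078]
force: [0.2, -0.5, 0.2]
opening: 0.002
```

```bash
python3 look.py 8; python3 - <<'E'
from h import *
c=cam('top');save(c,'pics/top8.png')
E
```

```text
11.0167 [ 495.8 -244.1  260.5] box -70.86593915363379 -269.54042112156833 [-0.8  0.3  0. ]
```

View pics/l8.png

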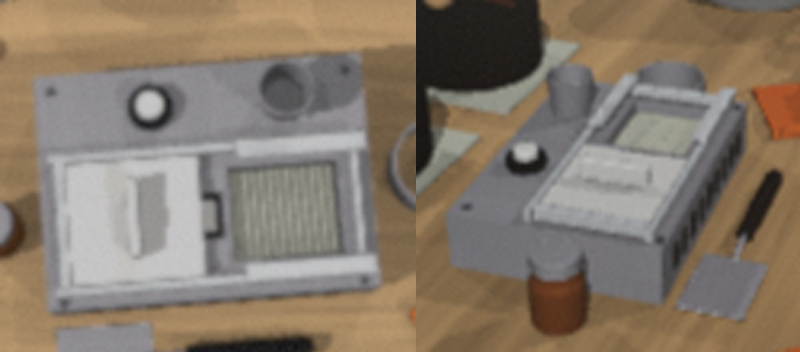

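View pics/top8.png

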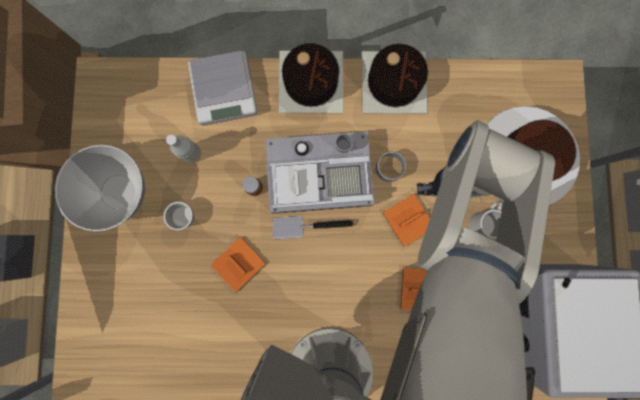

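Top view: the cover lies square against the end stop, edge at (65,220), with the ridge at (132,215). The whole filter pocket (285,212) is open, the tab (210,215) is down, and the bystanders look unmoved. I'll measure once and hand in.

```bash
python3 - <<'E'
from h import *
c=cam('top');k=800/1000
st=manip.state();print(st['time'],st['qvel'].round(3))
s=4*800/(4*130+4*120)
a=np.deg2rad(4.66)
for n,x,y,z in[('ridge',131,213,94),('cover rear',203,215,72),('tab rear',214,215,61)]:
    p=ray(c,255+x/s-.5,115+y/s-.5,z);d=p[:2]-[544.5,30.3];print(n,p.round(1),'box',d@[np.cos(a),np.sin(a)],d@[-np.sin(a),np.cos(a)])
P=cloud(c);print('plate z',np.median(P[178:190,280:290,2]))
manip.job_done()
E
```

```text
11.1167 [ 0.022 -0.006  0.005  0.    -0.001 -0.001]
ridge [542.2  98.6  94. ] box 3.2350779794406006 68.30562724764202
cover rear [543.9  35.7  72. ] box -0.17402773914709485 5.446571822572766
tab rear [545.5  25.9  61. ] box 0.6751488795905128 -4.516260141261995
plate z 72.47377752057578
the job is handed in; nothing more can be done
```

The filter box is open: the snap tab is down, the cover is against the end stop and the whole filter is exposed. I handed the job in at about 11 s of the 45 s allowed; it reports no verdict.

- **Tab:** I pressed it with the shut fingertips onto its firm stop. At 29 N it gave no further travel, with the tip about 61 mm above the bench. The cover was still on its seat.
- **Cover:** I pushed it on the ridge's −y face until the end stop pushed back with 8 N, then backed off and moved the arm clear.
- **Last checks:** The ridge measured about 68 mm in box y (66 expected, calibration good to about 2 mm). The plate top was 72.5 mm above the bench (72 expected), so the cover lies flat. In the pictures the fan button looked untouched and the bystanders unmoved; I did not measure those. No check failed. The ridge read 3 mm off centre in box x, which I put down to picking its pixel by eye.

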